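# Clear, zero and check a bench scale

## Robot

A 7-joint arm with a two-finger parallel gripper is mounted at the origin on the work surface. World frame = base frame: x ahead of the robot, y to its left, z up, the work surface at z = 0. Lengths are in m, angles in rad, forces in N, time in s.
With the tool pointing down it reaches from about 0.375 to 0.925 m from the base axis. Payload 3.1 kg.
Tool frame: the origin (TCP) lies at the very end of the fingers, on their centre line; the grasp point (between the pads) lies 19 mm behind it (manip.grip_point_offset is the distance from the TCP to the grasp point, in m); z points along the fingers, y is the direction in which the jaws open and shut (so a half turn about z gives the same grasp; the last joint's range is limited). The gripper opens to 85 mm and grips with 20 to 120 N. Pads are 22 mm wide; open, the fingers measure 114 mm over their backs; the gripper's body (76 mm by 85 mm) begins 54 mm behind the grasp point. The pads swing forward as they close: fully open they stand 13 mm farther back than shut.
Start: joints at [1.08, 0.383, 0.044, 1.598, -0.018, 1.161, -0.05], TCP at [0.249, -0.6, 0.231] pointing down, gripper open.
Joint ranges: [-2.61, 2.61], [-0.41, 2.15], [-1.48, 1.57], [0, 2.5], [-1.57, 4.71], [0.05, 1.97], [-2.85, 2.85]. Speed limits (rad/s): [2.79, 2.79, 3.14, 3.14, 3.14, 3.14, 3.14].

## Interface

Orientations are given as a rotation vector (axis times angle).
In Python, from bench import manip gives the robot as it stands. Calls block until the motion is done:
- manip.goto(position, orientation): joint-space move of the TCP to a pose.
- manip.move_straight(position, orientation=None, feed=0.15): straight line of the TCP; orientation=None keeps the orientation; feed is the mean speed in m/s.
- manip.set_joints(angles): joint-space move.
- manip.gripper_open() and manip.close_gripper(): open the fingers fully, or close them until they stop; the grip force is fixed at half the most.
- manip.sleep(seconds).
- manip.ik(position, orientation): joint angles nearest the present ones, or None.
- manip.observe(): the state.
- manip.snapshot(name): name is "scene" or "top" or "wrist"; returns a dict with "pixels" (480x640x3 uint8, red, green, blue), "fx", "fy", "cx", "cy" (pixels), "k1" (the pictures are not rectified: a ray, as slopes to the right and down, at radius r is drawn at 1 + k1 r^2 times it, then the intrinsics apply), "T" (4x4, takes a point from camera to world coordinates). Camera axes: x right, y up, looking along -z (the intrinsics and any distortion apply to the point x, -y, -z); pixel columns grow to the right and rows downward; lengths in m; the calibration is good to about 2 mm. A picture is of the moment at which its call begins. There is no depth.
A pose or a line that the arm cannot do raises manip.IKError and nothing moves.
- manip.job_done(): hands the job in, once; it reports no verdict.
The state is a dict: "time": time; "qpos": joint angles; "qvel": joint speeds; "effort": joint torques, N m; "ee_pos": TCP position; "eef_rot": TCP orientation; "force": force on the tool from outside, world axes, zero at the start; "ft_torque": the same for the moment, N m; "grip_width": finger opening in m.
Only numpy, scipy, OpenCV 4.12 (cv2) and the standard library are available. Lean on these libraries where they do the work, as an engineer would, in place of code of your own. Each camera call takes 0.05 s, during which the arm holds its last target.

## Task

Get the yellow bench scale ready for its check: stand all the dark steel bar weights that are on its pan upright in the open drawer of the white drawer unit and slide the drawer fully shut. Then take the orange stylus from its rack and, with the pan empty, press its tip on the green recessed zero button and hold it fully in for about two seconds, never pressing the red button beside it. Finally hang the stylus back in its rack and stand the brass check weight in the middle of the pan, leaving everything else on the bench where it is.

Things in the scene. Friction and masses are not known exactly. Their poses are not given: they have to be found in the camera images.
- pan (a point): Centre of the top of the scale's flat steel pan, 262 (x) by 242 mm (y), 60 mm above the table; x, y along its sides, z up. Fixed yellow case. Along the pan's +y side runs a black console strip 75 mm wide, top 45 mm above the table, with the two button recesses, and on its +x half a grey display rising to 62 mm.
- zero_key_top (a point): Centre of the top of the green zero button, 16 mm across, in an 18 mm round recess of the black console; its top lies 6 mm below the console's surface. It is pressed straight down, too deep for a finger; moves down with the button.
- zero_key (a joint): Travel of the green button, 0 when out, 0.005 m when fully in. It springs back: about 1.5 N to start, 4.5 N fully in.
- erase_key_top (a point): Centre of the top of the red button (do not press), same size and recess, 60 mm along the scale's +x from the green one.
- erase_key (a joint): Travel of the red button, 0 out to 0.005 m in.
- drawer (a joint): How far the drawer is open: 0 shut, at most 0.17 m. It starts 0.14 to 0.165 m open, runs easily (about 4 N) and stays where it is left. Pushing its face along the drawer's +x shuts it.
- drawer_floor (a point): On the drawer's inner floor, 18 mm above the table, 100 mm behind the inside of its front, half way across; moves with it. x points into the cabinet (shutting), z up. Inside: x -100 to +102 mm, y +-133 mm; sides and back 25 mm high, front 67 mm. Underside of the cabinet's top is 65 mm above this floor, its upper side 95 mm above the table. Open by d, only about the front d is uncovered.
- drawer_face (a point): On the outside of the dark blue drawer front, half way across, 62 mm above the table; axes as drawer_floor, moves with it. The front is 296 mm wide, 12 mm thick, 7 to 85 mm above the table. A steel bow handle 100 mm wide stands 24 mm out from it, its top 34 mm above the table.
- weight1: Dark steel bar weight, about 0.5 kg, one of two to four alike: base 80 x 36 x 24 mm high; above it a grip bar 72 long x 12 wide, from 38 to 50 mm above the weight's underside, on two posts 60 mm apart. Origin: centre of the underside; x along the bar, z up. Starts standing on the pan, bar roughly along the pan's x.
- weight2: Dark steel bar weight, about 0.5 kg, one of two to four alike: base 80 x 36 x 24 mm high; above it a grip bar 72 long x 12 wide, from 38 to 50 mm above the weight's underside, on two posts 60 mm apart. Origin: centre of the underside; x along the bar, z up. Starts standing on the pan, bar roughly along the pan's x.
- weight3: Dark steel bar weight, about 0.5 kg, one of two to four alike: base 80 x 36 x 24 mm high; above it a grip bar 72 long x 12 wide, from 38 to 50 mm above the weight's underside, on two posts 60 mm apart. Origin: centre of the underside; x along the bar, z up. Starts standing on the pan, bar roughly along the pan's x.
- weight4: Dark steel bar weight, about 0.5 kg, one of two to four alike: base 80 x 36 x 24 mm high; above it a grip bar 72 long x 12 wide, from 38 to 50 mm above the weight's underside, on two posts 60 mm apart. Origin: centre of the underside; x along the bar, z up. Starts standing on the pan, bar roughly along the pan's x.
- check: Brass check weight, about 0.6 kg: cylinder 52 mm across and 46 mm high, a neck, and a round grip knob 24 mm across from 62 to 78 mm above its underside. Origin: centre of the underside. Starts standing on the table.
- stylus: Orange stylus 141 mm long, 70 g. Origin: end of the tip; z runs up to the handle. White tip 7 mm across for 20 mm, steel shaft 9 mm to 75 mm, collar 28 mm across from 75 to 81 mm, round handle 14 mm across to 141 mm. Starts hanging upright in the rack by its collar, tip 25 mm above the table.
- stylus_collar (a point): Centre of the underside of the stylus's collar, on its axis, 75 mm from the tip.
- rack_seat (a point): Middle of the seat on the fork of the fixed grey rack, where the collar's underside rests, 100 mm above the table. Two level prongs 8 mm thick with a 13 mm slot between them along x, open to -x; a post of the same height closes it 20 mm to +x. The stylus lifts straight up and goes back from above with its shaft in the slot. Foot 60 x 60 mm.
- tester: Bystander: yellow hand-held tester 150 x 80 x 30 mm on top of the drawer unit; origin under its centre. Leave it.
- adapter: Bystander: black mains adapter 85 x 50 x 32 mm; origin under its centre. Leave it.
- battery: Bystander: grey and blue battery pack 110 x 60 x 30 mm; origin under its centre. Leave it.
- cleaner: Bystander: bottle 60 mm across, 120 mm high; origin under its centre. Leave it.
- probe: Bystander: white T-shaped probe head about 155 mm long, 24 mm high; origin under its handle's middle. Leave it.
- clips: Bystander: open blue box 120 x 90 x 35 mm; origin under its centre. Leave it.
Not all that is in view belongs to the job. Leave any blue look-alike of the part that bears rack_seat alone.

How it is judged:
On the way, in this order (a step that is already met when the one before it is completed fails the run):
1. all the steel bar weights stand in the drawer and the drawer is shut (x of weight1 in the frame of drawer_floor between -0.1 and 0.1 m and y of weight1 in the frame of drawer_floor between -0.136 and 0.136 m and z of weight1 in the frame of drawer_floor between -0.01 and 0.012 m and angle between each of weight1, weight2, weight3, weight4's own z axis and vertical below 0.2 rad and x of weight2 in the frame of drawer_floor between -0.1 and 0.1 m and y of weight2 in the frame of drawer_floor between -0.136 and 0.136 m and z of weight2 in the frame of drawer_floor between -0.01 and 0.012 m and x of weight3 in the frame of drawer_floor between -0.1 and 0.1 m and y of weight3 in the frame of drawer_floor between -0.136 and 0.136 m and z of weight3 in the frame of drawer_floor between -0.01 and 0.012 m and x of weight4 in the frame of drawer_floor between -0.1 and 0.1 m and y of weight4 in the frame of drawer_floor between -0.136 and 0.136 m and z of weight4 in the frame of drawer_floor between -0.01 and 0.012 m and value of joint drawer below 0.008 m), for 0.2 s.
2. the green zero button is held in with the stylus, the pan empty and the weights shut away (all of step 1 and value of joint zero_key above 0.0035 m and contact force between stylus and zero_key above 1 N and horizontal distance between check and pan above 0.1 m), for 1 s.
At the end, for the whole second after the job is handed in: Every bar weight upright (0.2 rad) on the drawer floor, drawer shut to 8 mm; stylus hanging upright by its collar on the fork, within 16 mm of the seat point; brass weight upright and at rest on the pan within 55 mm of its centre; green button held in by the stylus for 1 s before that (all of step 1 and horizontal distance between stylus_collar and rack_seat below 0.016 m and z of stylus_collar in the frame of rack_seat between -0.005 and 0.005 m and angle between stylus's own z axis and vertical below 0.15 rad and linear speed of each of stylus, check below 0.03 m/s and horizontal distance between check and pan below 0.055 m and z of check in the frame of pan between -0.006 and 0.006 m and angle between check's own z axis and vertical below 0.12 rad); the robot touches nothing.
It fails at once if the red button is pressed in (value of joint erase_key above 0.002 m).
It fails at once if a bystander is moved by more than 40 mm (distance of any of tester, adapter, battery, cleaner, probe, clips from where it was at the start of the episode above 0.04 m).
Of weight1, weight2, weight3, weight4 only 2 to 4 are there at a start; the rules pass over those that are not, and their reading is None.
At some moment in a run one of weight1, weight2, weight3, weight4, check may be knocked a few centimetres aside while the robot is not near it.
It also fails if it takes over 210 s, if anything falls off the work surface, if the arm or the gripper's body presses on something with over 40 N, if the wrist force passes 120 N, or if a joint passes its speed limit or range.

## Working session

There is one attempt and no reset: what is moved stays moved. The work goes in short steps, each a Python script; the robot and the scene stay as the last script left them, time stands still between calls to the robot, and variables do not carry over. Pictures are saved under pics/ and viewed, and the job is handed in when it is done.

```bash
ls; mkdir -p pics; python3 - <<'E'
from bench import manip
import cv2
for n in ("scene","top","wrist"):
    s=manip.snapshot(n); cv2.imwrite(f"pics/{n}0.png",s["pixels"][:,:,::-1])
    print(n,s["fx"],s["fy"],s["cx"],s["cy"],s["k1"]);print(s["T"])
print(manip.observe())
E
```

```text
pics
scene 603.0573255761268 603.0573255761268 318.69948712829864 242.46078860073843 0.022518395396297124
[[ 2.05836988e-02 -8.60496924e-01  5.09039640e-01  1.37852205e+00]
 [ 9.99788116e-01  1.78098009e-02 -1.03215116e-02 -1.19747869e-02]
 [-1.84265711e-04  5.09144238e-01  8.60681190e-01  1.49290129e+00]
 [ 0.00000000e+00  0.00000000e+00  0.00000000e+00  1.00000000e+00]]
top 610.7063786448881 610.7063786448881 317.65271336858484 238.42078669330306 -0.17522237284367354
[[ 0.00594709  0.99596722 -0.0895205   0.40373109]
 [-0.99997739  0.00620421  0.00259416  0.03635568]
 [ 0.0031391   0.08950305  0.9959816   1.62791133]
 [ 0.          0.          0.          1.        ]]
wrist 359.3983882783175 359.3983882783175 314.66667575143896 244.2190299536053 -0.05089164697622611
[[ 0.38348906  0.88979707  0.2473809   0.31148845]
 [-0.92354318  0.37006479  0.10059844 -0.57500044]
 [-0.00203477 -0.26704534  0.96368182  0.37274426]
 [ 0.          0.          0.          1.        ]]
{'time': 0.15, 'qpos': array([ 1.08019189,  0.38368335,  0.04387725,  1.59921659, -0.01787554,
        1.16118646, -0.04989904]), 'qvel': array([ 0.00112919, -0.00444665,  0.0005587 , -0.00593303,  0.0001259 ,
       -0.00163291, -0.00023141]), 'effort': array([ 1.58954368e-03, -4.34053659e+01,  1.02646396e+00, -2.49979484e+01,
        1.07522556e-02,  7.28248429e-03, -9.71864210e-06]), 'ee_pos': array([ 0.24850146, -0.59982338,  0.23015142]), 'eef_rot': array([-3.07918932e+00, -6.12747400e-01,  8.63101659e-04]), 'force': array([-0.09999426, -0.04707936,  0.03489436]), 'ft_torque': array([ 0.01188034, -0.02317216, -0.00166184]), 'grip_width': 0.08532909450992401}
```

View pics/scene0.png

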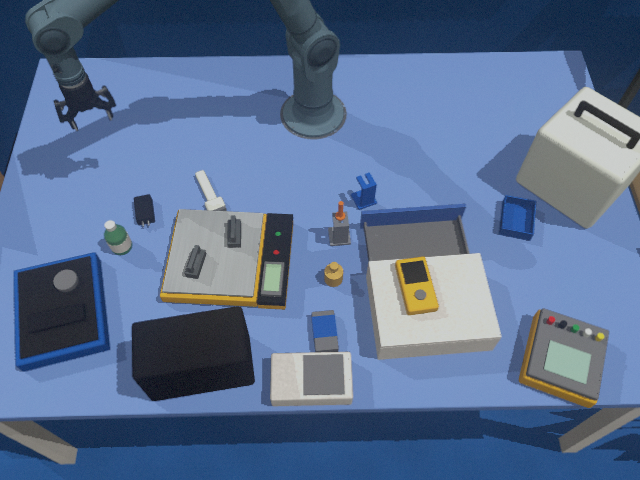

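View pics/top0.png

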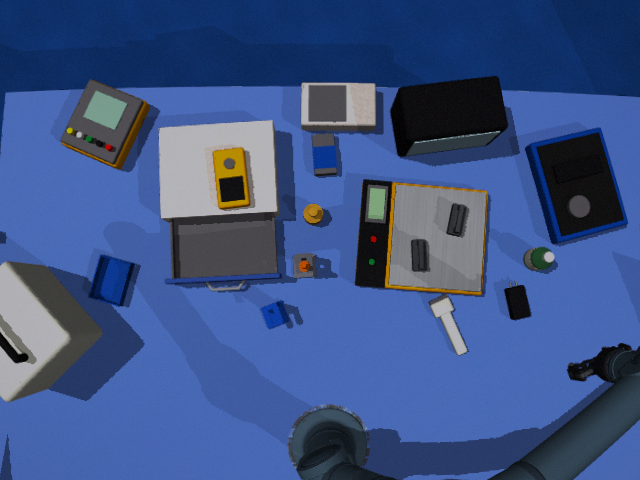

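```bash
cat > h.py <<'E'
import numpy as np, cv2
from bench import manip
from scipy.spatial.transform import Rotation as R
def snap(n,save=None):
    s=manip.snapshot(n)
    if save: cv2.imwrite(f"pics/{save}.png",s["pixels"][:,:,::-1])
    return s
def K(s): return np.array([[s["fx"],0,s["cx"]],[0,s["fy"],s["cy"]],[0,0,1.]]),np.array([s["k1"],0,0,0,0.])
def onplane(s,uv,z):
    k,d=K(s); uv=np.array(uv,float).reshape(-1,1,2)
    n=cv2.undistortPointsIter(uv,k,d,None,None,(3,50,1e-12)).reshape(-1,2)
    dirs=np.c_[n[:,0],-n[:,1],-np.ones(len(n))]@s["T"][:3,:3].T
    o=s["T"][:3,3]; t=(z-o[2])/dirs[:,2]
    return o+dirs*t[:,None]
def proj(s,P):
    P=np.array(P,float).reshape(-1,3); c=(P-s["T"][:3,3])@s["T"][:3,:3]
    k,d=K(s); c=c*[1,-1,-1]
    return cv2.projectPoints(c.reshape(-1,1,3),np.zeros(3),np.zeros(3),k,d)[0].reshape(-1,2)
def crop(s,name,x0,y0,w,h,f):
    im=s["pixels"][y0:y0+h,x0:x0+w,::-1]
    cv2.imwrite(f"pics/{name}.png",cv2.resize(im,None,fx=f,fy=f,interpolation=cv2.INTER_CUBIC))
def down(yaw):
    # tool z down, tool y axis at angle yaw from world x axis
    y=np.array([np.cos(yaw),np.sin(yaw),0]); z=np.array([0,0,-1.]); x=np.cross(y,z)
    return R.from_matrix(np.c_[x,y,z]).as_rotvec()
E
python3 - <<'E'
from h import *
s=snap("top")
crop(s,"t_a",345,170,160,130,5); crop(s,"t_b",150,110,190,230,2.6)
s=snap("scene")
crop(s,"s_a",150,190,160,130,5); crop(s,"s_b",310,160,200,200,3)
E
```

```text
(no output)
```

View pics/t_a.png

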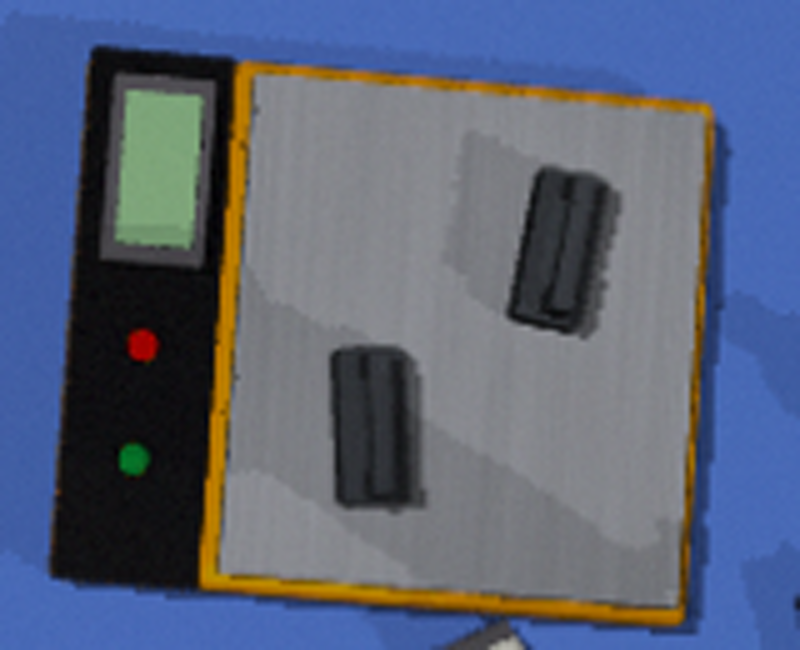

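View pics/t_b.png

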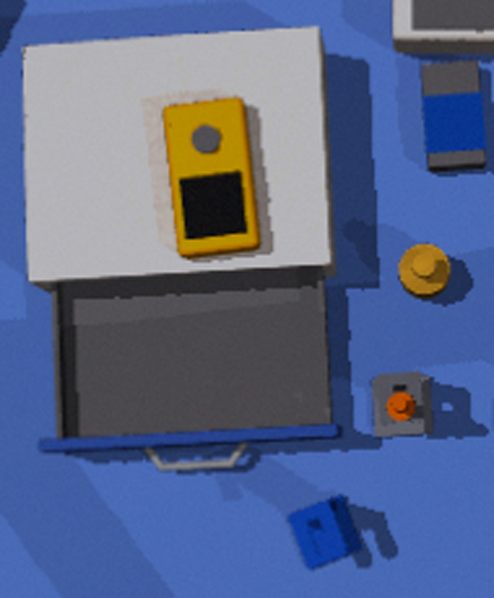

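View pics/s_a.png

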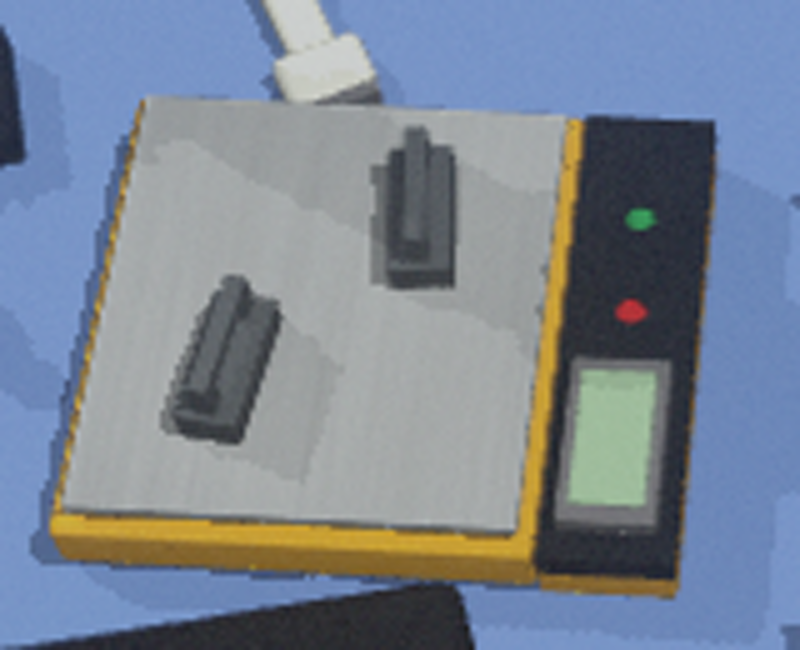

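View pics/s_b.png

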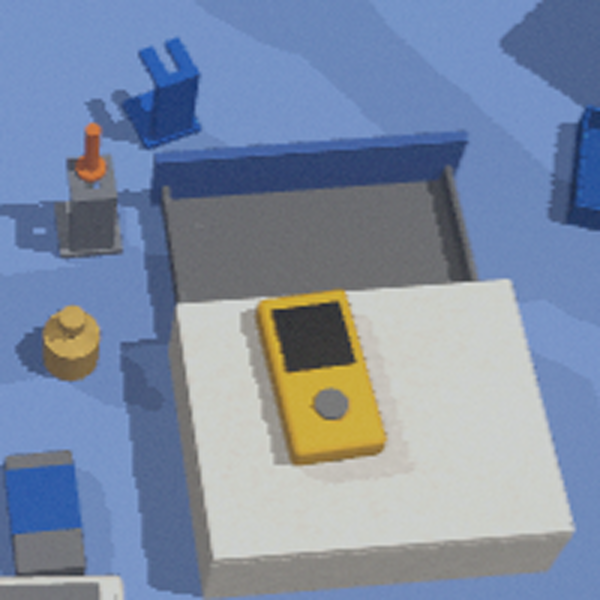

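```bash
cat > m1.py <<'E'
from h import *
st=snap("top"); ss=snap("scene")
def pt(s,uv,x0,y0,f,z):
    uv=(np.array(uv,float)+.5)/f-.5+[x0,y0]; return onplane(s,uv,z)
T=lambda uv,z: pt(st,uv,345,170,5,z)
S=lambda uv,z: pt(ss,uv,150,190,5,z)
TB=lambda uv,z: pt(st,uv,150,110,2.6,z)
SB=lambda uv,z: pt(ss,uv,310,160,3,z)
np.set_printoptions(precision=4,suppress=True)
p=T([(247,76),(712,112),(686,610),(217,577)],.06); print("pan T",p[:,:2],p.mean(0)[:2]); print(np.linalg.norm(p-np.roll(p,-1,0),axis=1))
q=S([(145,97),(567,116),(518,531),(64,512)],.06); print("pan S",q[:,:2],q.mean(0)[:2]);print(np.linalg.norm(q-np.roll(q,-1,0),axis=1))
print("green",T((134,459),.039),S((640,219),.039)); print("red",T((143,345),.039),S((632,312),.039))
print("wA bar T",T([(382,352),(392,498)],.11),"S",S([(416,132),(413,250)],.11))
print("wB bar T",T([(593,178),(562,318)],.11),"S",S([(235,282),(200,402)],.11))
print("check knob T",TB((425,263),.078),"S",SB((72,316),.078))
print("stylus top T",TB((401,402),.166),"S",SB((92,128),.166))
print("drawer front outer top edge T",TB([(41,450),(338,436)],.085),"S",SB([(155,152),(466,134)],.085))
print("cab front top T",TB([(26,285),(328,272)],.095),"S",SB([(177,305),(512,282)],.095))
E
python3 m1.py
```

```text
pan T [[ 0.6864 -0.1662]
 [ 0.6704 -0.4136]
 [ 0.4087 -0.3948]
 [ 0.4256 -0.1492]] [ 0.5478 -0.281 ]
[0.248  0.2624 0.2462 0.2614]
pan S [[ 0.412  -0.3918]
 [ 0.4298 -0.1511]
 [ 0.69   -0.1699]
 [ 0.6738 -0.4087]] [ 0.5514 -0.2804]
[0.2414 0.2608 0.2394 0.2624]
green [[ 0.4872 -0.1083  0.039 ]] [[ 0.4865 -0.11    0.039 ]]
red [[ 0.547  -0.1131  0.039 ]] [[ 0.5469 -0.1136  0.039 ]]
wA bar T [[ 0.5378 -0.2269  0.11  ]
 [ 0.4646 -0.2314  0.11  ]] S [[ 0.4717 -0.2285  0.11  ]
 [ 0.547  -0.2262  0.11  ]]
wB bar T [[ 0.6271 -0.3363  0.11  ]
 [ 0.5556 -0.3191  0.11  ]] S [[ 0.5648 -0.3195  0.11  ]
 [ 0.6366 -0.3316  0.11  ]]
check knob T [[0.6138 0.0443 0.078 ]] S [[0.6123 0.0435 0.078 ]]
stylus top T [[0.4727 0.0651 0.166 ]] S [[0.4709 0.064  0.166 ]]
drawer front outer top edge T [[0.4265 0.4196 0.085 ]
 [0.443  0.1276 0.085 ]] S [[0.4438 0.1264 0.085 ]
 [0.4297 0.419  0.085 ]]
cab front top T [[0.5881 0.4365 0.095 ]
 [0.6021 0.1386 0.095 ]] S [[0.6124 0.1357 0.095 ]
 [0.5953 0.4339 0.095 ]]
```

```bash
cat >> h.py <<'E'
def best(p,yaw):
    """pick of the two half-turn-equivalent grasps, smaller |q7|"""
    c=[]
    for a in (yaw,yaw+np.pi):
        q=manip.ik(p,down(a))
        if q is not None: c.append((abs(q[6]),down(a)))
    return min(c,key=lambda t:t[0])[1]
def st():
    o=manip.observe(); print("t %.1f pos %s F %s grip %.4f q7 %.2f"%(o["time"],np.round(o["ee_pos"],4),np.round(o["force"],1),o["grip_width"],o["qpos"][6])); return o
E
python3 - <<'E'
from h import *
p=[.505,-.2283,.25]; r=best(p,.045+np.pi/2)
manip.goto(p,r); st()
s=snap("wrist","w1"); print(proj(s,[[.505,-.2283,.11],[.596,-.3266,.11],[.5,-.2283,.11]]))
E
```

```text
t 2.0 pos [ 0.5044 -0.23    0.25  ] F [-0.2 -0.5 -0.8] grip 0.0854 q7 -1.21
[[311.22416711 231.12762253]
 [446.44275489 119.39587929]
 [310.97328254 237.11645341]]
```

View pics/w1.png

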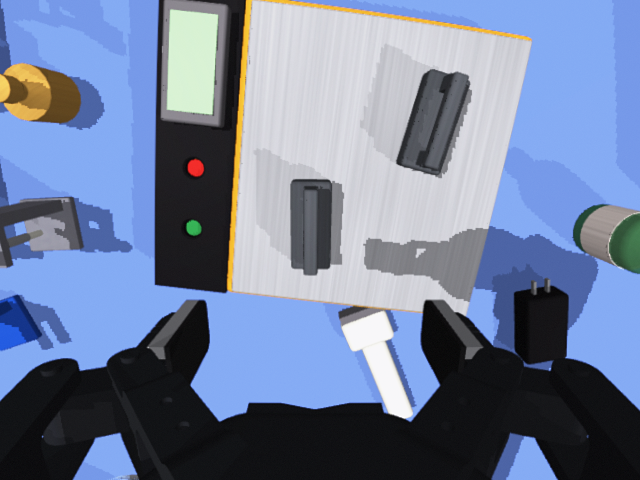

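```bash
python3 - <<'E'
from h import *
s=snap("wrist")
a=onplane(s,[(311,186),(310,272)],.11); b=onplane(s,[(458,76),(432,164)],.11)
for w in (a,b):
    d=w[0]-w[1]; print(w.mean(0),np.arctan2(d[1],d[0]),np.linalg.norm(d))
print("grn",onplane(s,[(194,228),(196,168)],.039))
c=a.mean(0);d=a[0]-a[1];yaw=np.arctan2(d[1],d[0])
r=best([c[0],c[1],.2],yaw+np.pi/2)
manip.move_straight([c[0],c[1],.13],r,.15)
manip.move_straight([c[0],c[1],.0875],r,.06); st()
manip.close_gripper(); st()
manip.move_straight([c[0],c[1],.20],r,.12); st()
snap("scene","s2"); snap("wrist","w2")
E
python3 - <<'E'
import cv2,numpy as np
a=cv2.imread('pics/s2.png')[150:390,100:420];b=cv2.imread('pics/w2.png')
cv2.imwrite('pics/c2.png',np.hstack([cv2.resize(a,(400,300)),cv2.resize(b,(400,300))]))
E
```

```text
[ 0.50553459 -0.22781419  0.11      ] 0.02841695987184746 0.07130620941487781
[ 0.59463585 -0.32564453  0.11      ] -0.18098294473206508 0.0655657010724382
grn [[ 0.48627447 -0.10959592  0.039     ]
 [ 0.54629078 -0.11412342  0.039     ]]
t 3.9 pos [ 0.5058 -0.2279  0.0876] F [-0.  -1.  -0.3] grip 0.0856 q7 -1.26
t 4.6 pos [ 0.5056 -0.2273  0.0876] F [-1.1  1.9  1.5] grip 0.0106 q7 -1.26
t 5.7 pos [ 0.5045 -0.2275  0.1987] F [-0.4  0.1 -6.4] grip 0.0108 q7 -1.23
```

View pics/c2.png

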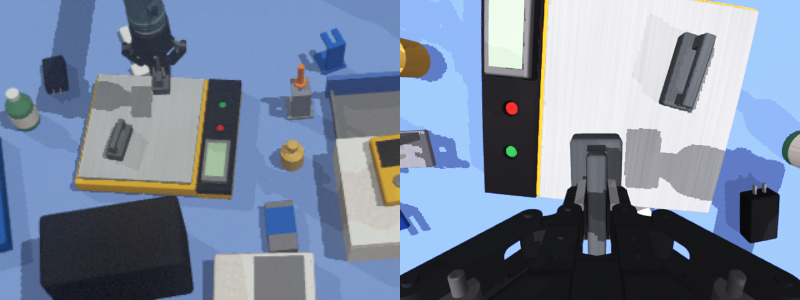

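```bash
cat >> h.py <<'E'
DY=.053
def drw(x,y,z=None):
    c,s=np.cos(DY),np.sin(DY); return [.548+c*x-s*y,.279+s*x+c*y]+([z] if z is not None else [])
E
python3 - <<'E'
from h import *
o=st()
p=drw(-.045,.06,.24)
r=best(p,DY+np.pi/2)
# keep same half-turn sense irrelevant (symmetric object)
manip.goto(p,r); st()
s=snap("scene","s3"); snap("wrist","w3")
E
python3 - <<'E'
import cv2,numpy as np
a=cv2.imread('pics/s3.png')[110:350,300:620];b=cv2.imread('pics/w3.png')
cv2.imwrite('pics/c3.png',np.hstack([cv2.resize(a,(400,300)),cv2.resize(b,(400,300))]))
E
```

```text
t 5.8 pos [ 0.5045 -0.2274  0.1986] F [ 0.4 -0.4 -6.8] grip 0.0104 q7 -1.23
t 7.8 pos [0.5009 0.3347 0.2392] F [ 0.7 -1.4 -6.8] grip 0.0107 q7 0.52
```

View pics/c3.png

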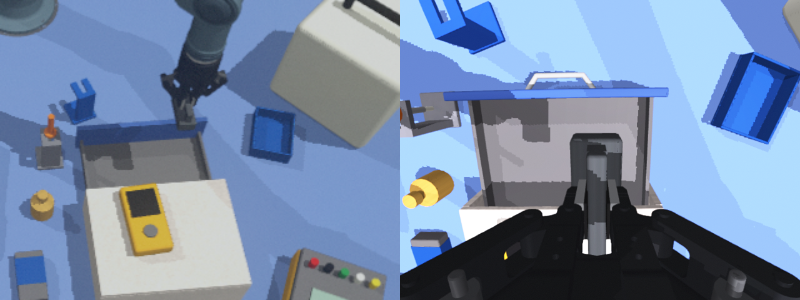

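```bash
python3 - <<'E'
from h import *
p=drw(-.045,.06,.10); r=best(p,DY+np.pi/2)
manip.move_straight(p,r,.15)
p[2]=.053; manip.move_straight(p,r,.06); o=st()
z=p[2]
while o["force"][2]<-3 and z>.0435:
    z-=.0015; p[2]=z; manip.move_straight(p,r,.03); o=st()
manip.gripper_open(); st()
p[2]=.2; manip.move_straight(p,r,.15)
p=[.5946,-.3256,.22]; r=best(p,-.181+np.pi/2); manip.goto(p,r); st()
s=snap("wrist","w4"); t=snap("scene","s4"); print(proj(s,[p[0],p[1],.11]))
crop(t,"s4c",310,160,200,160,4)
E
```

```text
t 9.9 pos [0.5001 0.337  0.0534] F [-0.3 -0.2 -6.2] grip 0.0107 q7 0.39
t 10.2 pos [0.5    0.3366 0.0518] F [-0.3  0.1 -6.3] grip 0.0109 q7 0.39
t 10.4 pos [0.4999 0.3364 0.0499] F [ 0.  -0.2 -6.6] grip 0.0107 q7 0.39
t 10.7 pos [0.4998 0.3364 0.0483] F [ 0.1 -0.  -6.5] grip 0.0109 q7 0.39
t 10.9 pos [0.4998 0.3364 0.0468] F [-0.   0.8 -6.2] grip 0.0109 q7 0.38
t 11.2 pos [0.5001 0.3368 0.0458] F [ 0.3 -0.8 -4.1] grip 0.0107 q7 0.38
t 11.4 pos [0.5002 0.3368 0.0457] F [-1.4 -4.6  5.1] grip 0.0105 q7 0.38
t 12.1 pos [0.4999 0.3366 0.0439] F [-0.5  0.3  0.9] grip 0.0856 q7 0.38
t 15.7 pos [ 0.5953 -0.3235  0.2191] F [-0.6  0.9 -0.3] grip 0.0856 q7 -1.14
[[316.66147848 242.36689734]]
```

View pics/w4.png

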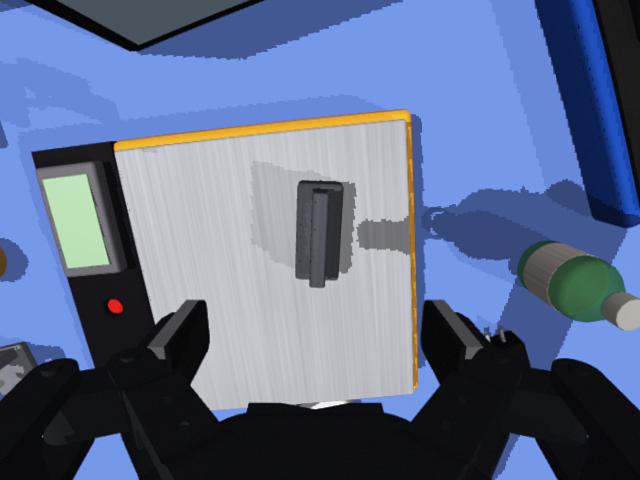

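View pics/s4c.png

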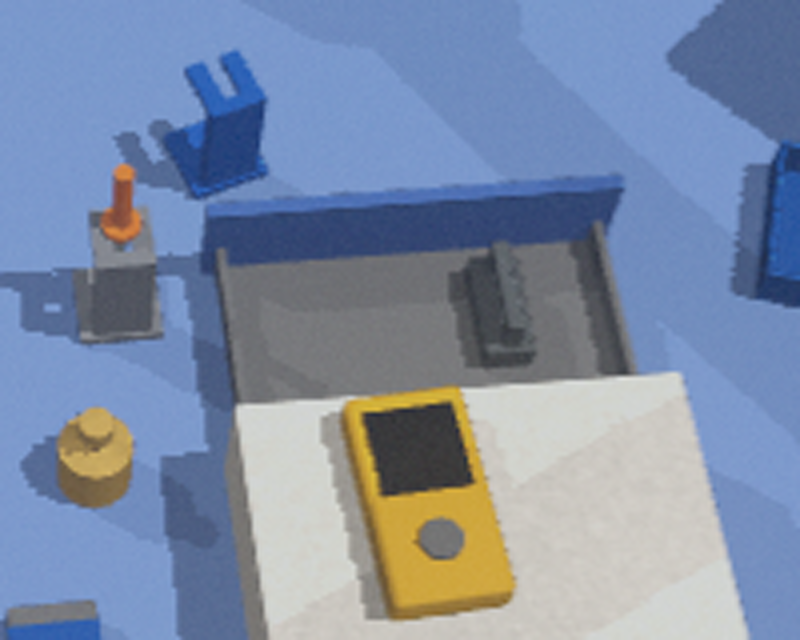

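```bash
python3 - <<'E'
from h import *
s=snap("wrist")
b=onplane(s,[(322,190),(317,285)],.11)
d=b[0]-b[1]; c=b.mean(0); yaw=np.arctan2(d[1],d[0]); print(c,yaw,np.linalg.norm(d))
r=best([c[0],c[1],.2],yaw+np.pi/2)
manip.move_straight([c[0],c[1],.13],r,.15)
manip.move_straight([c[0],c[1],.0875],r,.06)
manip.close_gripper(); st()
manip.move_straight([c[0],c[1],.22],r,.12); st()
p=drw(-.045,-.05,.24); r=best(p,DY+np.pi/2)
manip.goto(p,r); st(); snap("wrist","w5")
E
```

```text
[ 0.596447   -0.32839586  0.11      ] -0.22515660253229894 0.07123533284134662
t 18.1 pos [ 0.5967 -0.3279  0.0876] F [-0.1  0.5  1.5] grip 0.0105 q7 -1.13
t 19.4 pos [ 0.5957 -0.3278  0.2185] F [-0.2  0.5 -4.6] grip 0.0105 q7 -1.18
t 21.4 pos [0.5065 0.2248 0.2393] F [ 0.4  0.1 -6.4] grip 0.0110 q7 0.76
```

View pics/w5.png

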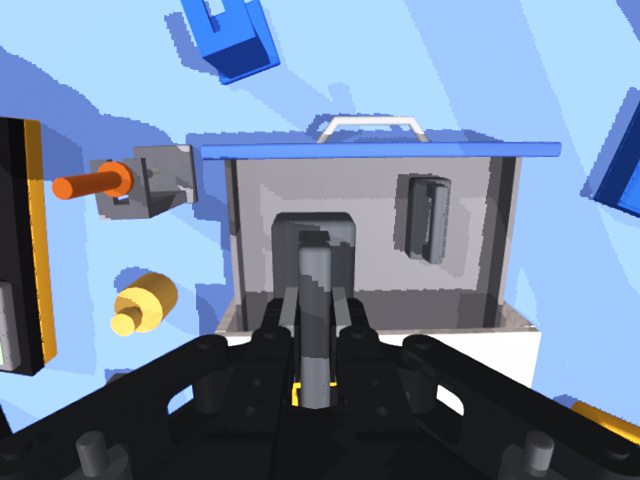

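```bash
python3 - <<'E'
from h import *
p=drw(-.045,-.05,.10); r=best(p,DY+np.pi/2)
manip.move_straight(p,r,.15)
p[2]=.050; manip.move_straight(p,r,.06); o=st()
z=p[2]
while o["force"][2]<-3 and z>.0435:
    z-=.0015; p[2]=z; manip.move_straight(p,r,.03); o=manip.observe()
st(); manip.gripper_open(); st()
p[2]=.2; manip.move_straight(p,r,.15)
manip.close_gripper()
s=snap("wrist","w6")
f=drw(-.112-.05,0,.2)
r=best(f,DY+np.pi/2); manip.goto(f,r); st(); t=snap("scene","s6"); crop(t,"s6c",310,160,200,160,4)
E
```

```text
t 23.5 pos [0.506  0.2271 0.0504] F [-0.2 -0.1 -5.4] grip 0.0107 q7 0.58
t 24.5 pos [0.5064 0.2268 0.0455] F [-2.7 -2.9  6. ] grip 0.0104 q7 0.57
t 25.2 pos [0.5057 0.2267 0.0439] F [ 0.2 -0.3  1.3] grip 0.0854 q7 0.57
t 27.8 pos [0.3858 0.2705 0.2001] F [ 1.7 -0.1 -0.1] grip 0.0002 q7 0.61
```

View pics/w6.png

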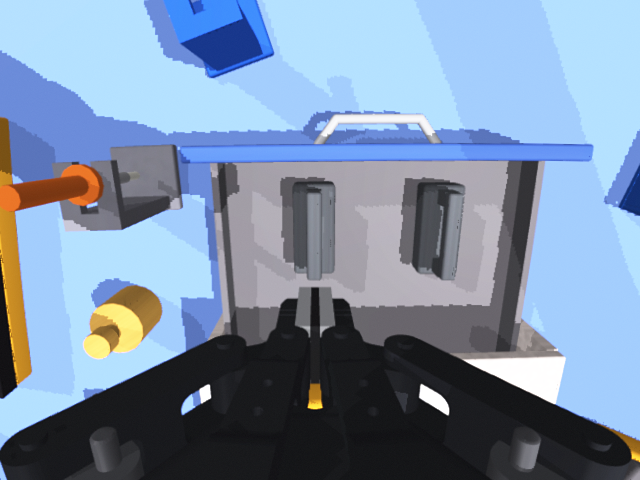

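View pics/s6c.png

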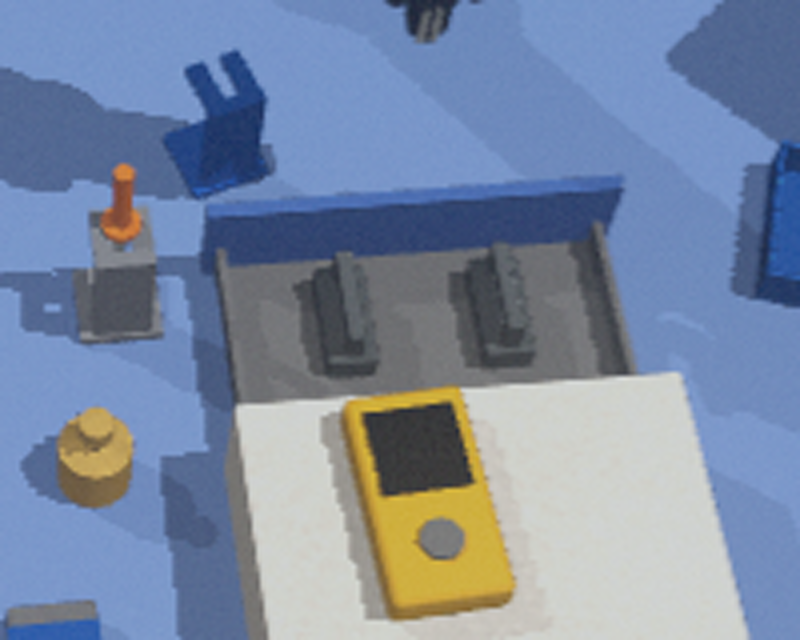

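```bash
python3 - <<'E'
from h import *
f=drw(-.112-.05,0,.061); r=best(f,DY+np.pi/2)
manip.move_straight(f,r,.15); o=st(); f0=o["force"]
ax=np.array([np.cos(DY),np.sin(DY),0])
x=-.162
while x<.06:
    step=.008 if x<.02 else .003
    x+=step; manip.move_straight(drw(x,0,.061),r,.06)
    o=manip.observe(); F=(o["force"]-f0)@ax
    if int(x*1000)%4==0 or x>.02: print(round(x,3),np.round(o["ee_pos"],4),round(F,1))
    if F<-12: break
st(); t=snap("scene","s7"); crop(t,"s7c",310,160,200,160,4); snap("wrist","w7")
E
```

```text
t 28.9 pos [0.3869 0.271  0.0617] F [ 0.  -0.9  0.6] grip 0.0001 q7 0.40
0.022 [0.5705 0.2801 0.061 ] 0.2
0.025 [0.5727 0.2803 0.061 ] -2.5
0.028 [0.5759 0.2806 0.0609] -1.9
0.031 [0.5774 0.2807 0.0608] -4.8
0.034 [0.5774 0.2807 0.0608] -9.6
0.037 [0.5774 0.2806 0.0608] -16.5
t 36.7 pos [0.5774 0.2806 0.0608] F [-16.4  -4.1  11.5] grip 0.0001 q7 0.61
```

View pics/s7c.png

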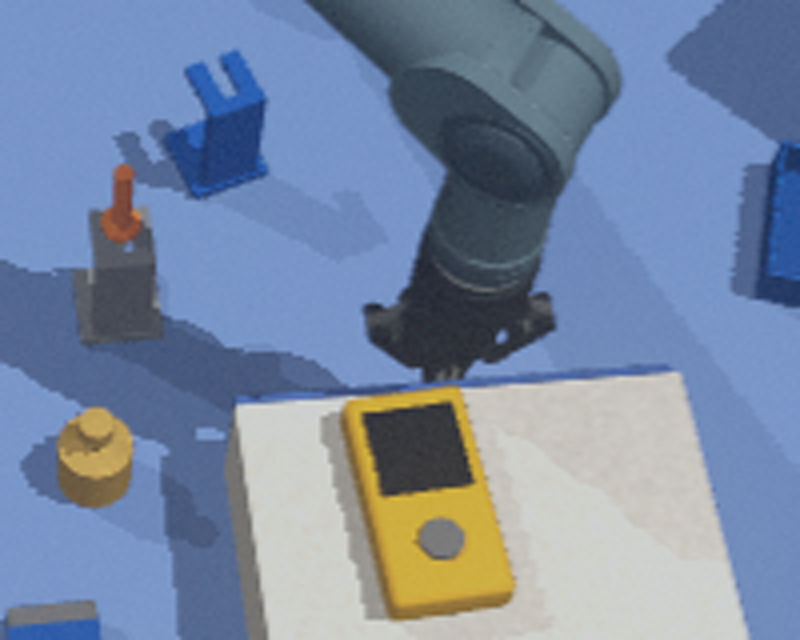

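```bash
python3 - <<'E'
from h import *
o=manip.observe(); r=o["eef_rot"]; p=o["ee_pos"]
ax=np.array([np.cos(DY),np.sin(DY),0])
manip.move_straight(p-.05*ax,None,.15); q=p-.05*ax; q[2]=.25
manip.move_straight(q,None,.2); manip.gripper_open()
p=[.472,.0645,.25]; r=best(p,0.); manip.goto(p,r); st()
s=snap("wrist","w8"); t=snap("top","t8"); print(proj(s,[.472,.0645,.166]))
crop(t,"t8c",150,110,190,230,2.6); crop(snap("scene"),"s8c",320,190,50,70,8)
E
```

```text
t 40.2 pos [0.4723 0.0656 0.2504] F [ 0.5  0.2 -0.6] grip 0.0855 q7 -0.30
[[313.27659085 251.256827  ]]
```

View pics/w8.png

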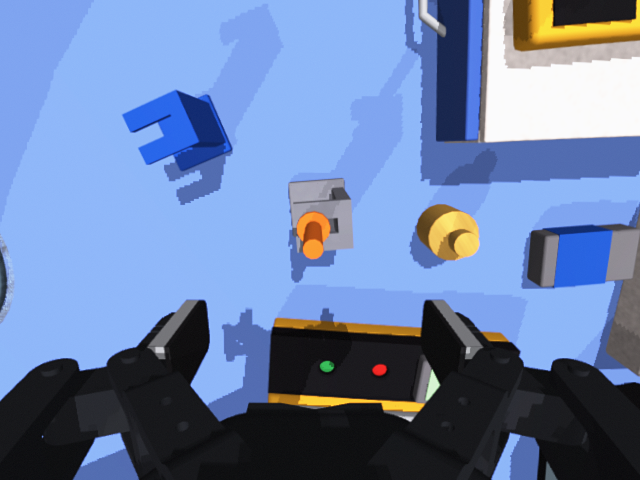

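View pics/t8c.png

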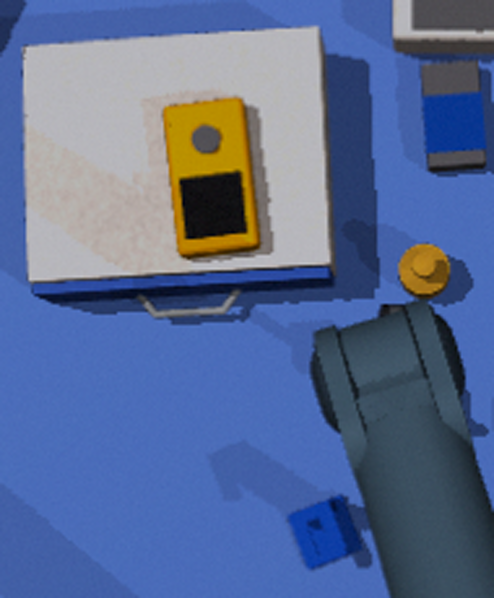

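View pics/s8c.png

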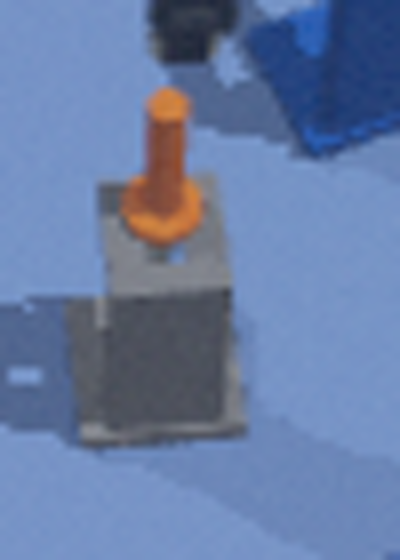

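```bash
python3 - <<'E'
from h import *
s=snap("wrist")
a=onplane(s,(313,249),.166); print(a, onplane(s,[(289,183),(345,179)],.1))
x,y=a[0,:2]; y=(y+.0645)/2; x=(x+.472)/2
r=best([x,y,.25],.05)
manip.move_straight([x,y,.19],r,.15); manip.move_straight([x,y,.112],r,.06); manip.sleep(.3); o0=st()
manip.close_gripper(); manip.sleep(.3); o=st()
np.save("grasp.npy",np.r_[x,y,.112,r]); 
snap("wrist","w9"); crop(snap("scene"),"s9c",300,170,100,100,6)
E
```

```text
[[0.47182291 0.06707143 0.166     ]] [[0.45203084 0.10341435 0.1       ]
 [0.49727179 0.1068455  0.1       ]]
t 42.7 pos [0.472  0.0657 0.1122] F [ 0.1  0.1 -0.9] grip 0.0854 q7 -0.46
t 43.6 pos [0.472  0.0658 0.1121] F [-0.8 -0.2  1. ] grip 0.0125 q7 -0.46
```

View pics/w9.png

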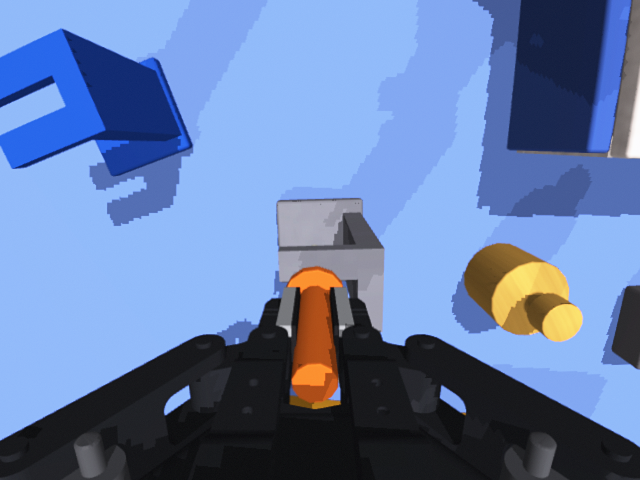

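View pics/s9c.png

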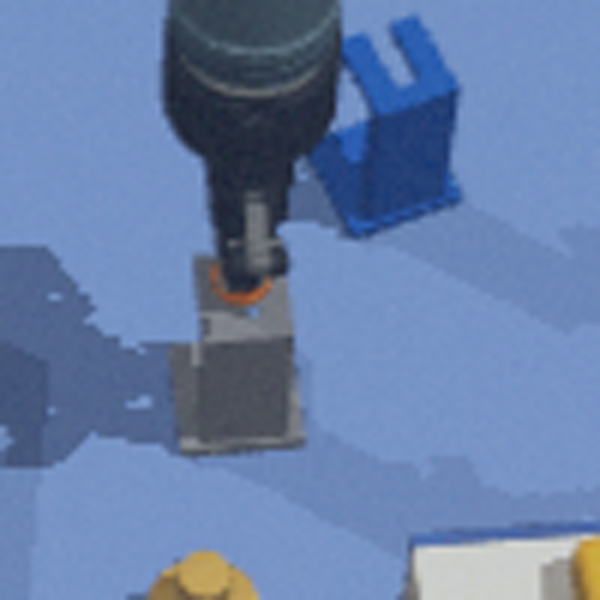

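```bash
python3 - <<'E'
from h import *
g=np.load("grasp.npy"); r=g[3:]
manip.move_straight([g[0],g[1],.24],r,.1); st()
manip.move_straight([.4867,-.1093,.24],r,.2)
manip.move_straight([.4867,-.1093,.087+.052],r,.1); manip.sleep(.3); st()
s=snap("wrist","w10"); t=snap("top"); c=snap("scene")
crop(t,"t10c",350,210,60,80,7); crop(c,"s10c",230,200,80,60,8)
P=[[.4867,-.1093,.052],[.4867,-.1093,.072],[.4867,-.1093,.045],[.4867,-.1093,.127]]
print(proj(c,P),(proj(c,P)-[230,200])*8)
E
```

```text
t 45.2 pos [0.4713 0.0657 0.2392] F [ 0.9 -0.2 -0.4] grip 0.0125 q7 -0.27
t 47.6 pos [ 0.487  -0.1094  0.1394] F [-0.4  0.8 -1.3] grip 0.0127 q7 -0.04
[[277.59307311 231.04385969]
 [277.16918582 227.26186004]
 [277.73938591 232.34943706]
 [275.95682987 216.44851319]] [[380.74458491 248.35087756]
 [377.35348658 218.09488029]
 [381.9150873  258.79549647]
 [367.65463898 131.58810555]]
```

View pics/w10.png

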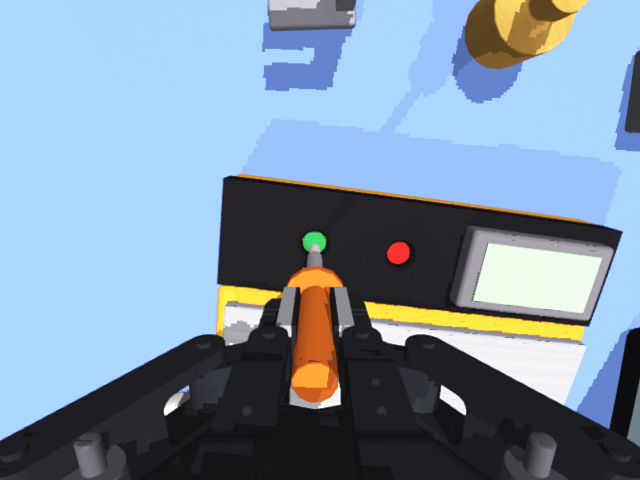

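View pics/s10c.png

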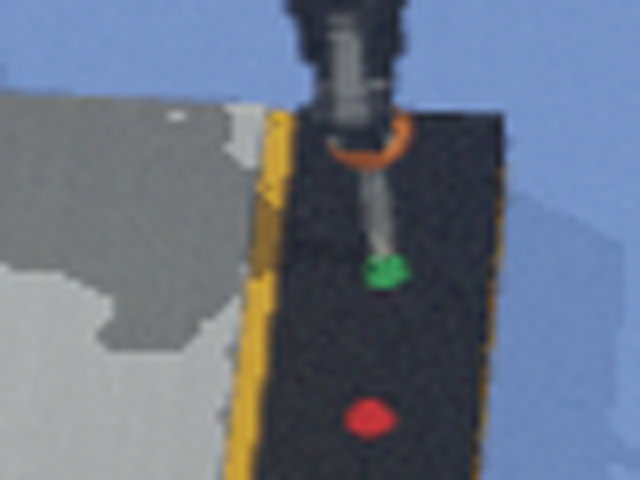

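View pics/t10c.png

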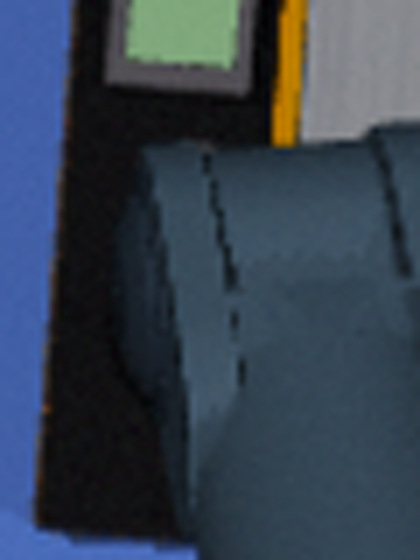

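```bash
python3 - <<'E'
from h import *
r=np.load("grasp.npy")[3:]
x,y=.4867,-.1088
manip.move_straight([x,y,.087+.041],r,.03); manip.sleep(.2); o=st(); f0=o["force"][2]
z=.041
while z>.030:
    z-=.001; manip.move_straight([x,y,.087+z],r,.02); o=manip.observe(); F=o["force"][2]-f0
    print(round(z,4),o["ee_pos"].round(4),round(F,1))
    if F>9: break
st(); manip.sleep(2.5); st()
crop(snap("scene"),"s11c",230,200,80,60,8)
E
```

```text
t 48.5 pos [ 0.4869 -0.1088  0.1282] F [ 0.1  0.4 -0.5] grip 0.0124 q7 -0.06
0.04 [ 0.4867 -0.1088  0.127 ] -0.4
0.039 [ 0.4869 -0.1088  0.1261] 0.4
0.038 [ 0.4869 -0.1088  0.1252] 1.8
0.037 [ 0.4869 -0.1088  0.1242] 2.8
0.036 [ 0.4869 -0.1088  0.1231] 3.0
0.035 [ 0.4869 -0.1088  0.1221] 4.0
0.034 [ 0.4869 -0.1088  0.1211] 3.5
0.033 [ 0.4872 -0.1088  0.1208] 9.2
t 50.5 pos [ 0.4872 -0.1088  0.1208] F [-0.3 -0.1  8.7] grip 0.0126 q7 -0.07
t 53.0 pos [ 0.4871 -0.1088  0.1208] F [-1.   0.2  7.9] grip 0.0122 q7 -0.07
```

View pics/s11c.png

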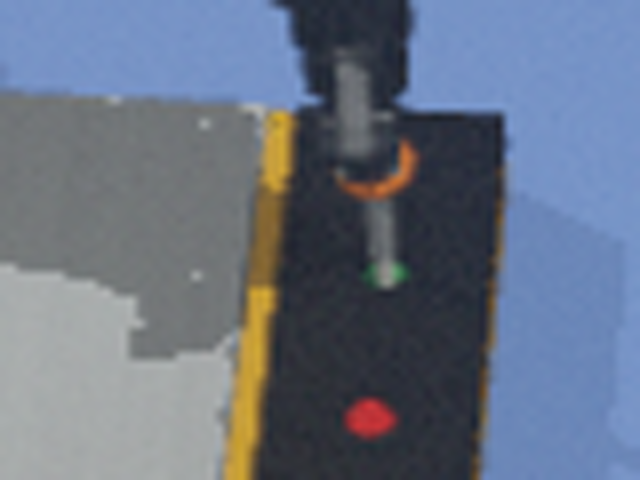

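```bash
python3 - <<'E'
from h import *
g=np.load("grasp.npy"); r=g[3:]
manip.move_straight([.4867,-.1088,.24],r,.1)
manip.move_straight([g[0],g[1],.24],r,.2)
manip.move_straight([g[0],g[1],.145],r,.1); manip.sleep(.3); st()
c=snap("scene"); crop(c,"s12c",310,180,60,70,8)
E
```

```text
t 56.8 pos [0.4723 0.0658 0.1455] F [-0.5  0.6 -0.4] grip 0.0126 q7 -0.41
```

View pics/s12c.png

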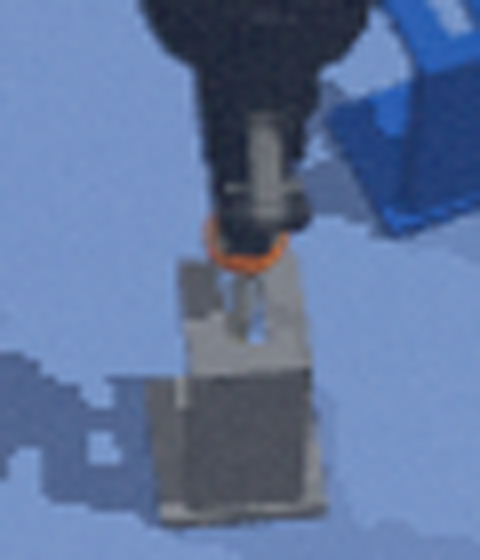

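```bash
python3 - <<'E'
from h import *
g=np.load("grasp.npy"); r=g[3:]
f0=manip.observe()["force"]
for z in np.arange(.14,.1105,-.0015):
    manip.move_straight([g[0],g[1],z],r,.04); o=manip.observe(); F=o["force"]-f0
    if F[2]>3 or z<.117 or abs(F[1])>2: print(round(z,4),o["ee_pos"].round(4),F.round(1))
    if F[2]>3: break
st()
crop(snap("scene"),"s13c",310,180,60,70,8)
E
```

```text
0.116 [0.4718 0.0657 0.1159] [-0.3 -1.5  0.6]
0.1145 [0.4718 0.0658 0.1144] [ 0.  -0.3  0.3]
0.113 [0.4718 0.0658 0.1129] [-0.7  0.1  0.6]
0.1115 [0.4722 0.0659 0.112 ] [-1.6 -0.7  4.7]
t 61.9 pos [0.4722 0.0659 0.112 ] F [-1.2 -0.5  4.2] grip 0.0128 q7 -0.47
```

View pics/s13c.png

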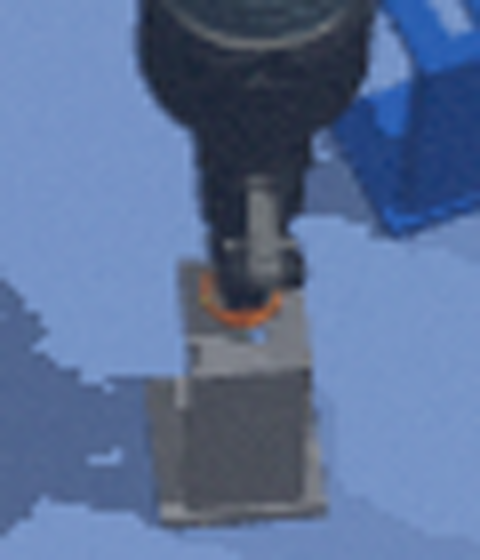

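Seated at the same height as before (collar on the fork). Release and check, then look at the brass weight.

```bash
python3 - <<'E'
from h import *
g=np.load("grasp.npy"); r=g[3:]
manip.gripper_open(); manip.sleep(.2)
manip.move_straight([g[0],g[1],.24],r,.12)
p=[.613,.044,.2]; r=best(p,np.pi/2); manip.goto(p,r); st()
s=snap("wrist","w14"); print(proj(s,[.613,.044,.078]))
crop(snap("scene"),"s14c",310,170,100,130,4.5)
E
```

```text
t 65.3 pos [0.6125 0.0444 0.1996] F [ 0.2 -0.4 -0.2] grip 0.0853 q7 1.01
[[315.29551158 237.23334354]]
```

View pics/w14.png

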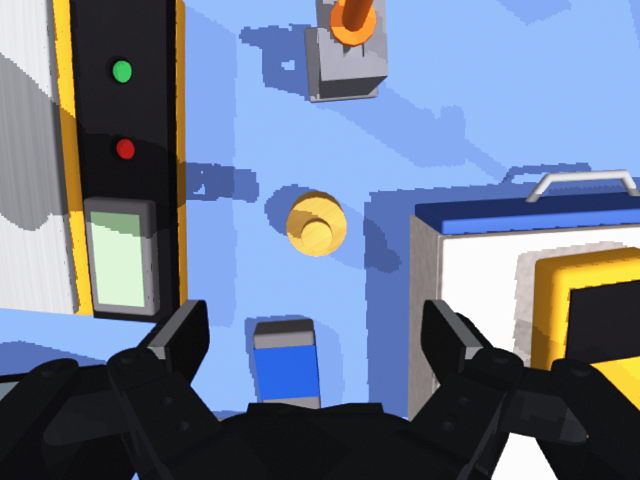

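View pics/s14c.png

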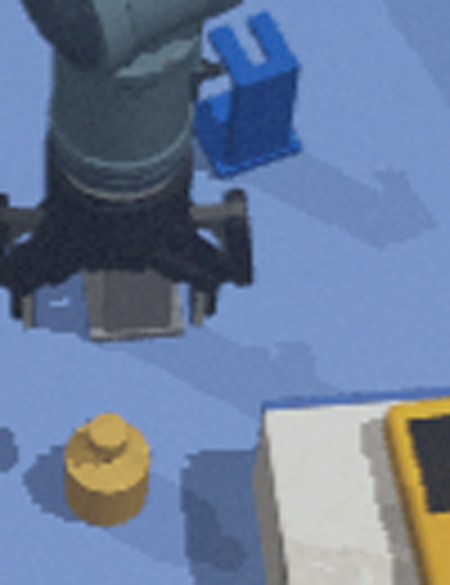

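```bash
python3 - <<'E'
from h import *
x,y=.613,.0437
r=best([x,y,.2],np.pi/2)
manip.move_straight([x,y,.11],r,.15); manip.move_straight([x,y,.0525],r,.05); st()
manip.close_gripper(); st()
manip.move_straight([x,y,.22],r,.12); st()
p=[.549,-.2805,.22]; r=best(p,np.pi/2); manip.goto(p,r); st()
snap("wrist","w15"); crop(snap("scene"),"s15c",150,150,230,170,3.4)
E
```

```text
t 67.4 pos [0.6134 0.0438 0.0529] F [-1.3  1.1  0.8] grip 0.0854 q7 0.91
t 68.0 pos [0.6131 0.0445 0.0528] F [-0.2  1.7  0.6] grip 0.0215 q7 0.91
t 69.6 pos [0.6123 0.0434 0.2188] F [-0.1  0.1 -6.2] grip 0.0223 q7 1.03
t 71.6 pos [ 0.5494 -0.2791  0.2197] F [ 0.   0.5 -6.8] grip 0.0219 q7 -1.31
```

View pics/w15.png

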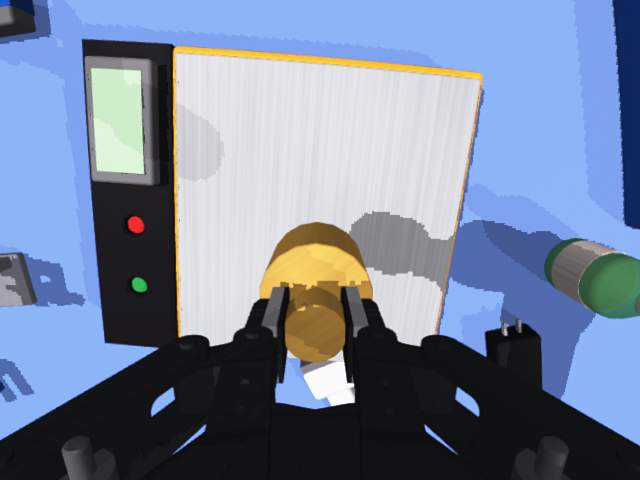

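View pics/s15c.png

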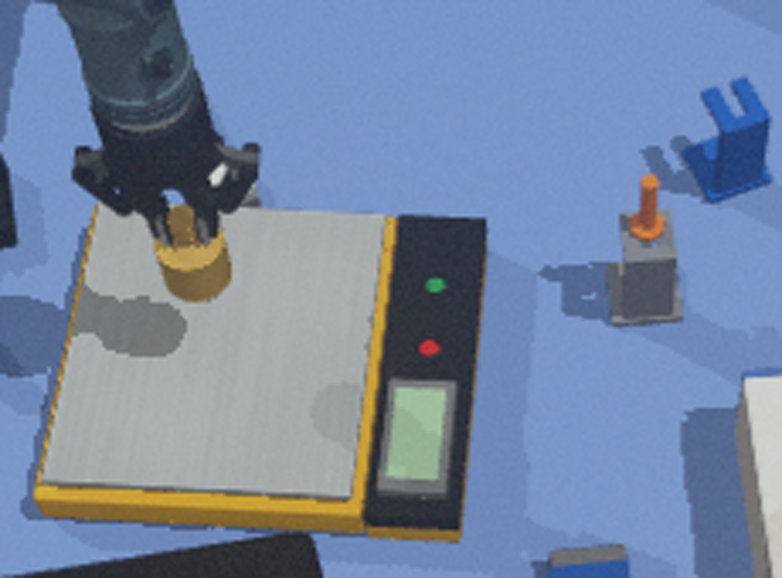

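Brass weight is held upright, pan empty, and the stylus hangs upright in the rack. Setting it down.

```bash
python3 - <<'E'
from h import *
x,y=.549,-.2805
r=best([x,y,.22],np.pi/2)
manip.move_straight([x,y,.125],r,.15); o=st(); z=.117; 
while z>.108 and o["force"][2]<-2:
    manip.move_straight([x,y,z],r,.03); o=manip.observe(); print(round(z,4),o["ee_pos"][2].round(4),o["force"].round(1)); z-=.001
manip.gripper_open(); manip.sleep(.3)
manip.move_straight([x,y,.26],r,.12)
manip.goto([.42,-.35,.30],r); manip.sleep(.5); st()
t=snap("top","t16"); c=snap("scene","s16"); snap("wrist","w16")
E
```

```text
t 75.0 pos [ 0.5491 -0.2806  0.1251] F [-0.4  0.2 -6.2] grip 0.0219 q7 1.51
0.117 0.1165 [ 0.8  0.  -5.1]
0.116 0.116 [-0.8  1.  -5.3]
0.115 0.1149 [ 1.1  0.8 -5.5]
0.114 0.1139 [-0.1  0.2 -5.5]
0.113 0.113 [ 0.5  0.1 -6. ]
0.112 0.1128 [-1.2  0.5 -0.3]
t 80.1 pos [ 0.4204 -0.3496  0.2999] F [-0.1  0.3  0.4] grip 0.0852 q7 1.89
```

View pics/s16.png

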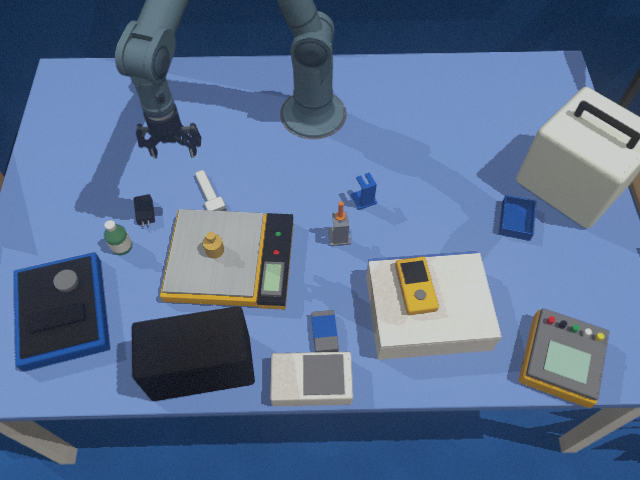

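View pics/t16.png

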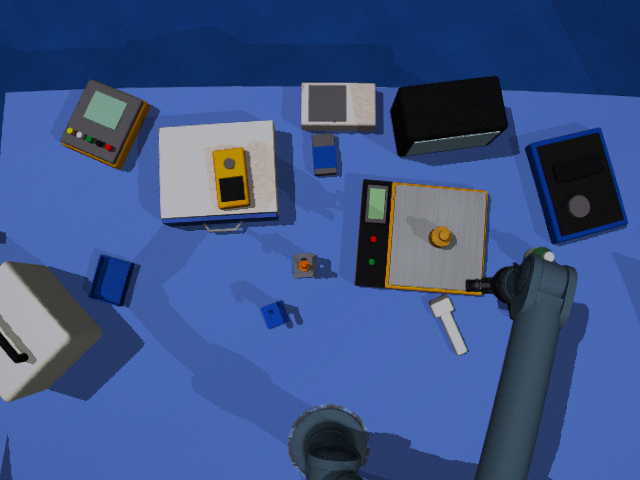

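```bash
python3 - <<'E'
from h import *
t=snap("top"); c=snap("scene")
crop(t,"t17c",150,190,180,90,4.4); crop(c,"s17c",150,190,100,80,7)
cv2.imwrite("pics/f17.png",np.vstack([cv2.resize(cv2.imread("pics/t17c.png"),(700,350)),cv2.resize(cv2.imread("pics/s17c.png"),(312,250)).copy().__class__((250,700,3),np.uint8)*0]) if 0 else cv2.imread("pics/t17c.png"))
print("check predicted px",proj(t,[.549,-.2805,.138]),proj(c,[.549,-.2805,.138]))
print("stylus predicted",proj(t,[.472,.0655,.166]),proj(c,[.472,.0655,.166]))
E
```

```text
check predicted px [[444.31475615 234.6312188 ]] [[210.11512591 235.16129323]]
stylus predicted [[303.73791028 264.58763983]] [[340.89682935 202.66453646]]
```

View pics/t17c.png

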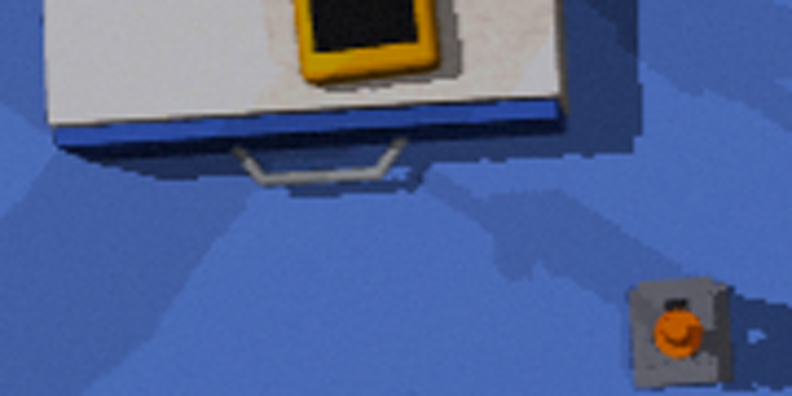

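View pics/s17c.png

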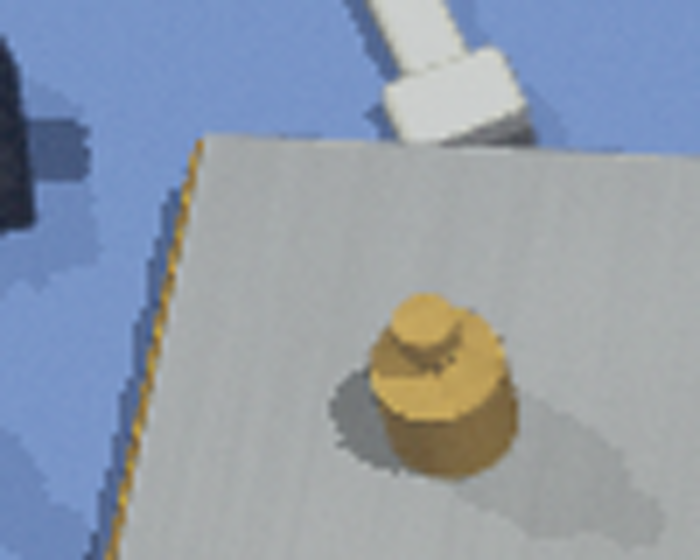

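```bash
python3 - <<'E'
from h import *
manip.job_done(); st()
E
```

```text
the job is handed in; nothing more can be done
the job is handed in; nothing more can be done
```

The job is done and handed in, at about 80 s of the 210 s limit; the simulator gave no verdict.

- **Bar weights and drawer:** There were two bar weights on the pan, and both now stand in the drawer. I pushed the drawer to a hard stop, where its front sits about 12 mm proud of the cabinet, which is its own thickness. I last saw the weights upright just before shutting it; they cannot be seen now.
- **Zero button:** I pressed green with the stylus. The force rose along the spring to a hard stop after about 5 mm, and I held it there for 2.5 s at roughly 8 N. I never went near the red button.
- **Stylus:** It is back in the grey rack at the height it started from. It looks upright, within about a pixel of its original place in the top picture.
- **Brass weight:** It stands upright on the pan within a few millimetres of the centre.
- **Surroundings:** The bystanders looked unmoved in the last pictures, although the arm partly hid the cleaner bottle in the top view. The gripper is clear of everything.

None of these checks failed. The largest disagreement was about 8 mm between the first two camera readings along the weights' bars; the wrist camera settled it before each grasp. I saw no sign of a weight being knocked aside.

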